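# Release the spice rack's ratchet stop and push it back

### The arm

A 6-joint arm with a two-finger parallel gripper is mounted at the origin on a cart in front of the work surface, level with it; the furniture and walls round the work are solid. World frame = base frame: x ahead of the robot, y to its left, z up, the work surface at z = 0. Lengths are in m, angles in rad, forces in N, time in s.
With the tool pointing down it reaches from about 0.25 to 0.725 m from the base axis. Payload 4 kg.
Tool frame: the origin (TCP) lies on the centre line of the jaws, within the pads' length; the fingertips stand 22 mm ahead of it and the grasp point (between the pads) lies 3 mm ahead of it; z points along the fingers, y is the line along which they close (so a half turn about z gives the same grasp; the last joint's range is limited). The gripper opens to 85 mm and grips with 20 to 120 N. Pads are 22 mm wide; open, the fingers measure 114 mm over their backs; the gripper's body (76 mm by 85 mm) begins 54 mm behind the grasp point. The pads swing forward as they close: fully open they stand 13 mm farther back than shut.
Start: joints at [-1.205, 0.241, 0.005, 1.335, 0, 1.571], TCP at [0.179, -0.467, 0.253] pointing down, gripper open.
Joint ranges: [-2.72, 2.72], [-1.05, 1.87], [-1.09, 1.28], [-1.99, 2.15], [-1.42, 1.44], [-3.14, 3.14]. Speed limits (rad/s): [2.79, 2.79, 3.14, 3.14, 3.14, 3.14].

### API

Orientations are given as a unit quaternion [x, y, z, w].
In Python, from workcell import bot gives the robot as it stands.
- The arm moves only by the shell command python3 -m inch 'ROWS'. ROWS is JSON, one flat list of numbers, 7 for each row, row after row: the shift along the world's x, y, z in mm, then the turn, a rotation vector about the world's x, y, z in rad, then the opening in per cent of the stroke, from 0 (shut) to 100 (fully open). A call has 1 to 8 rows; each row is the pose to reach, as a shift and turn from the pose commanded when the call began; what a row does not reach only later rows make up. A row lasts 1/12 s, in which the tool goes at most 41.7 mm and 7.16 degrees, less where a joint would pass 70% of its speed; a pose out of reach is approached as far as the arm can. A call with a gripper value outside its range is refused whole. The fingers move at their own pace and stop on an object; the grip force is fixed at half the most. Time passes only in rows, so rows that repeat a pose let the fingers close. It gives the time, the measured TCP pose, the force, the opening and the grip force at its end, in the units of the state.
- bot.get_obs(): the state, without advancing time (a new reading comes with each control period).
- bot.camera(name): name is "side" or "top"; returns the picture (384x512x3 uint8, blue, green, red); there is no depth.
- bot.camera_info(name): a dict with "intrinsics" (3x3 intrinsics, pixels), "distortion" ([k1, k2, p1, p2, k3] as OpenCV has them; the pictures are not rectified), "camera_from_world" (4x4, takes a point from world to camera coordinates). Camera axes: x right, y down, z forward; pixel columns grow to the right and rows downward; lengths in m; the calibration is good to about 2 mm. A picture is of the moment at which its call begins. camera_info takes no time and is no camera call.
- bot.job_done(): hands the job in; it is judged then, once.
Trained networks look in the newest picture that a camera, given by its name, has taken for a name from the list of things; names that differ only in an ending like _2 or _b are one class to them, and where a whole thing is asked for, a point or a joint stands for the part that bears it (a point fixed in the world has none). Each returns a list of dicts, best first, with "confidence" (0 to 1); they miss things now and then, are a little off and sometimes report something else, mostly with a low value. They report only what shows in the picture. A call takes as long as a camera call. They do not tell look-alikes from the thing itself.
- bot.silhouettes(camera, target): "mask" (384x512 bool, what is visible of it) and "uv" ([column, row] in pixels, amid what is visible of it).
- bot.spot_point(camera, target): "uv" ([column, row] in pixels: a listed point, or the origin of a listed thing).
The state is a dict: "clock": time; "joint_pos": joint angles; "joint_vel": joint speeds; "tau": joint torques, N m; "eef_pos": TCP position; "tool_rot": TCP orientation; "ft_force": force on the tool from outside, world axes, zero at the start; "ft_torque": the same for the moment, N m; "grip_width": finger opening in m; "grasp_force": force on a finger pad.
Only numpy, scipy, OpenCV 4.12 (cv2) and the standard library are available. Lean on these libraries where they do the work, as an engineer would, in place of code of your own. Each camera call takes 0.05 s, during which the arm holds its last target. There are 200 camera calls.

### The job

Make room in the spice rack: press down the red release lever of the sliding stop until it clicks over and stays down, then push the grey stop back along its toothed bar, away from the spice jars, until it is fully home against the far end block. Leave the lever down, and leave the jars standing where they are.

Things in the scene. Friction and masses are not known exactly. Their poses are not given: they have to be found in the camera images.
- rack: fixed wooden spice rack, 350 mm long along its y. Origin at the worktop, mid-length; x across it away from the robot, y along it toward the jars, z up. Tray x -15 to 60 mm, floor 12 mm high, front lip 26, back fence 44, end plate 66. A toothed steel bar, top 33 mm up, runs along y in front at x = -50 mm, between black end blocks (40 mm high) at y -165 and +165. The grey stop rides on it.
- stop (a joint): slide of the grey stop along the bar, m: 0 nearest the jars, growing toward the rack's -y end, 0.170 fully home against that end block. Starts at 0 to 0.05. With the red lever up a pawl in the teeth keeps it from moving back (10 mm slack at most); with the lever down it slides with 3 to 5 N and stays where left.
- thumb_tab (a point): centre of the ribbed push face of the stop's upright grey tab over the bar, 85 mm above the worktop; it faces the jars' end (rack +y): push it toward rack -y. Tab 30 mm wide across the bar, 10 thick, top 100 mm up, face free from 55 mm up. A panel (top 85 mm up) joins it and crosses the tray behind. 85 mm along the bar from the lever pad's point. Moves with the stop; axes as the rack's.
- release (a joint): red release lever on the stop, rad: 0 up (pawl in the teeth; up to 0.17 while the pawl rests on a tooth), 0.40 fully down (pawl clear). Springs back up if pressed less than half-way (0.20); beyond that it snaps down and stays. Pressing the pad takes about 2 to 3 N; it snaps when the pad is some 6 mm down and bottoms hard at about 12 mm.
- release_pad (a point): top of the red lever's ribbed pad (30 mm across the bar, 34 mm along it) over the bar, on the stop's side toward the jars; about 58 mm above the worktop when up, 12 mm lower when down. Press straight down. Its hinge pin is 30 mm from it toward rack -y (cheeks 52 mm high). Nearest jar about 50 mm away across the front lip. Moves with the stop, tips with the lever.
- spice_1: glass spice jar with dark screw cap, 41 mm across, 105 mm tall, loose, standing on the rack's tray between end plate and stop; origin at the centre of its underside, z up. To be left where it stands.
- spice_2: glass spice jar with dark screw cap, 41 mm across, 105 mm tall, loose, standing on the rack's tray between end plate and stop; origin at the centre of its underside, z up. To be left where it stands.
- spice_3: glass spice jar with dark screw cap, 41 mm across, 105 mm tall, loose, standing on the rack's tray between end plate and stop; origin at the centre of its underside, z up. To be left where it stands.
- salt_shaker: salt shaker, 44 mm across, 90 mm tall, loose on the worktop left of the rack; origin at its underside. Leave alone.
- jam_jar: jam jar with red lid, 65 mm across, 86 mm tall, loose on the worktop left of the rack; origin at its underside. Leave alone.
- tomato_tin: tin, 75 mm across, 58 mm tall, loose on the worktop right of the rack; origin at its underside. Leave alone.
Things that resemble listed ones, but are neither listed nor needed, are in the scene too. Leave any blue or pink look-alike of the spice_1 alone. Leave any orange look-alike of the spice_3 alone.

How it is judged:
On the way, in this order (a step that is already met when the one before it is completed fails the run):
1. the release lever is pressed down and the pawl is clear, the stop not yet pushed home (value of joint release above 0.32 rad and value of joint stop below 0.12 m), for 0.1 s.
2. the stop is pushed back against the end block (value of joint stop above 0.165 m), for 0.2 s.
At the end, for the whole second after the job is handed in: The stop is home against the far end block (slide over 0.165 of 0.170 m) and at rest, the release lever is still down (over 0.32 of 0.40 rad), and the three spice jars stand upright within 25 mm of where they stood (value of joint stop above 0.165 m and value of joint release above 0.32 rad and velocity of joint stop between -0.01 and 0.01 m/s and angle between each of spice_1, spice_2, spice_3's own z axis and vertical below 0.15 rad and distance of each of spice_1, spice_2, spice_3 from where it was at the start of the episode below 0.025 m); the robot touches nothing.
It fails at once if a spice jar is tipped, lifted or shoved by more than 25 mm (distance of any of spice_1, spice_2, spice_3 from where it was at the start of the episode above 0.025 m or angle between any of spice_1, spice_2, spice_3's own z axis and vertical above 0.3 rad).
It fails at once if the salt shaker, jam jar or tin is knocked over, lifted or shoved by more than 25 mm (distance of any of salt_shaker, jam_jar, tomato_tin from where it was at the start of the episode above 0.025 m or angle between any of salt_shaker, jam_jar, tomato_tin's own z axis and vertical above 0.3 rad).
It also fails if it takes over 38 s, if anything falls off the work surface, if the arm or the gripper's body presses on something with over 40 N, if the wrist force passes 120 N, or if a joint passes its speed limit or range.

## Working session

There is one attempt and no reset: what is moved stays moved. The work goes in short steps, Python scripts to look and compute and a shell command to move; the robot and the scene stay as the last step left them, time stands still between calls to the robot, and variables do not carry over. Pictures are saved under pics/ and viewed, at most 10 in all, crops included, and the job is handed in when it is done.

```bash
mkdir -p pics; cat > h.py <<'E'
import numpy as np,cv2
from workcell import bot
def ray(cam,uv):
    i=bot.camera_info(cam);K=np.array(i["intrinsics"]);D=np.array(i["distortion"]);T=np.array(i["camera_from_world"])
    p=cv2.undistortPoints(np.array([[uv]],float),K,D)[0,0]
    R=T[:3,:3];d=R.T@np.array([p[0],p[1],1]);c=-R.T@T[:3,3];return c,d
def atz(cam,uv,z):
    c,d=ray(cam,uv);return c+d*(z-c[2])/d[2]
def tri(uv1,uv2):
    A=np.zeros((3,3));b=np.zeros(3)
    for cam,uv in (("top",uv1),("side",uv2)):
        c,d=ray(cam,uv);d/=np.linalg.norm(d);P=np.eye(3)-np.outer(d,d);A+=P;b+=P@c
    return np.linalg.solve(A,b)
E
python3 - <<'E'
from h import *
np.set_printoptions(precision=3,suppress=True)
ims=[bot.camera(c) for c in("top","side")]
for c,i in zip(("top","side"),ims): cv2.imwrite(f"pics/{c}0.png",i)
Z=dict(release_pad=.058,thumb_tab=.085,rack=0,spice_1=.012,tomato_tin=0,jam_jar=0,salt_shaker=0)
for t,z in Z.items():
    for c in("top","side"):
        for r in bot.spot_point(c,t)[:4]: print(t,c,round(r["confidence"],2),np.round(r["uv"]),atz(c,r["uv"],z))
o=bot.get_obs();print(o["clock"],o["eef_pos"],o["tool_rot"])
E
```

```text
release_pad top 0.72 [234. 197.] [0.53  0.037 0.058]
release_pad top 0.7 [252. 214.] [ 0.459 -0.011  0.058]
release_pad side 0.54 [270. 208.] [ 0.454 -0.019  0.058]
thumb_tab top 0.72 [280. 207.] [ 0.457 -0.102  0.085]
thumb_tab top 0.39 [273. 198.] [ 0.489 -0.086  0.085]
thumb_tab side 0.58 [280. 189.] [ 0.454 -0.086  0.085]
rack top 0.68 [277. 202.] [ 0.494 -0.104  0.   ]
rack top 0.28 [252. 214.] [ 0.474 -0.012  0.   ]
rack side 0.95 [264. 208.] [ 0.504 -0.085  0.   ]
rack side 0.23 [237. 224.] [ 0.54   0.021 -0.   ]
spice_1 top 0.65 [216. 177.] [0.628 0.084 0.012]
spice_1 top 0.61 [338. 186.] [ 0.498 -0.321  0.012]
spice_1 top 0.59 [235. 198.] [0.538 0.035 0.012]
spice_1 top 0.58 [243. 195.] [0.543 0.004 0.012]
spice_1 side 0.83 [218. 242.] [0.543 0.132 0.012]
spice_1 side 0.79 [246. 220.] [0.519 0.009 0.012]
spice_1 side 0.71 [235. 223.] [0.539 0.036 0.012]
spice_1 side 0.61 [297. 168.] [ 0.496 -0.337  0.012]
tomato_tin top 0.57 [372. 176.] [ 0.509 -0.451  0.   ]
tomato_tin side 0.72 [303. 157.] [ 0.513 -0.435  0.   ]
jam_jar top 0.7 [155. 253.] [0.418 0.337 0.   ]
jam_jar side 0.69 [214. 314.] [0.427 0.35  0.   ]
salt_shaker top 0.64 [200. 234.] [0.448 0.177 0.   ]
salt_shaker side 0.73 [238. 267.] [0.453 0.183 0.   ]
0.8 [ 0.179 -0.467  0.253] [0.983 0.182 0.    0.   ]
```

```bash
python3 - <<'E'
import cv2
a=cv2.imread("pics/top0.png")[130:280,130:400];b=cv2.imread("pics/side0.png")[130:280,170:330]
cv2.imwrite("pics/t1.png",cv2.resize(a,None,fx=2.96,fy=2.96,interpolation=2));cv2.imwrite("pics/s1.png",cv2.resize(b,None,fx=4,fy=4,interpolation=2))
E
```

```text
(no output)
```

View pics/t1.png

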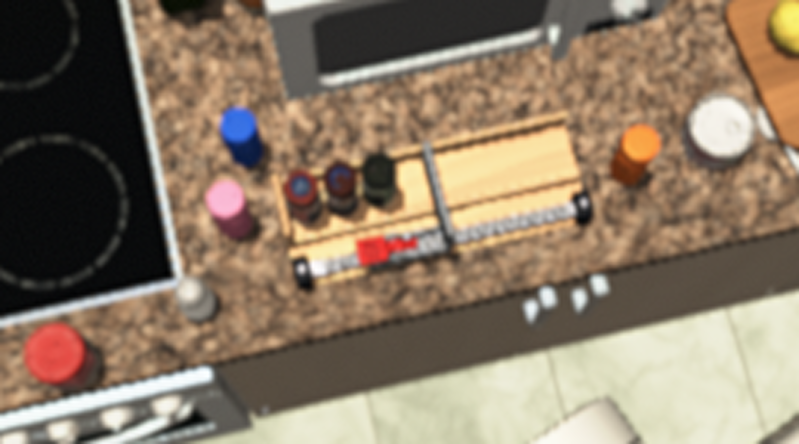

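View pics/s1.png

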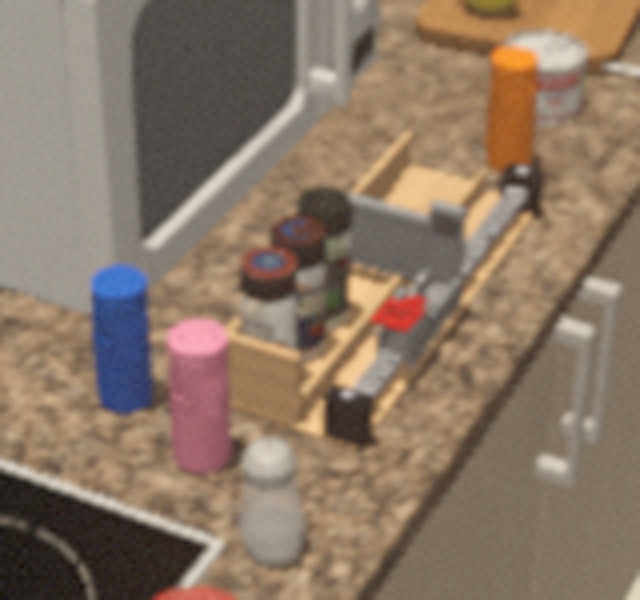

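The pictures show the red pad near top px (256,214), and the end blocks near (232,221) and (327,200). The jars are dark-capped at crop (300–380,190), and the blue, pink and orange look-alikes are clear of the rack.

```bash
python3 - <<'E'
from h import *
np.set_printoptions(precision=3,suppress=True)
for c in("top","side"):
    im=cv2.imread(f"pics/{c}0.png").astype(int);m=(im[...,2]>150)&(im[...,1]<70)&(im[...,0]<70)
    n,l,s,ce=cv2.connectedComponentsWithStats(m.astype(np.uint8))
    for k in range(1,n):
        if s[k,4]>8: print(c,s[k],ce[k],atz(c,ce[k],.058))
a=atz("top",(232.4,220.5),.04);b=atz("top",(327,199),.04);a2=atz("side",(170+350/4,130+395/4),.04);b2=atz("side",(170+522/4,130+172/4),.04)
print(a,b,a2,b2,np.linalg.norm(a-b))
for p,q in((a,b),(a2,b2)): d=p-q;print("rack yaw",np.arctan2(-d[0],d[1]))
print("tri pad",tri((252,214),(270,208)),"tab",tri((280,207),(280,189)))
from scipy.spatial.transform import Rotation as R
print(R.from_quat(bot.get_obs()["tool_rot"]).as_matrix())
E
```

```text
top [252 211  18   8  87] [258.08  213.954] [ 0.456 -0.029  0.058]
top [144 249  14  10  21] [152.19  255.286] [0.401 0.335 0.058]
side [264 205  11   8  55] [269.564 208.2  ] [ 0.457 -0.019  0.058]
side [215 294  13   4  13] [221. 296.] [0.413 0.34  0.058]
[0.458 0.059 0.04 ] [ 0.457 -0.268  0.04 ] [0.456 0.061 0.04 ] [ 0.457 -0.266  0.04 ] 0.32689338704486604
rack yaw -0.0019820945950690997
rack yaw 0.005004172041259388
tri pad [ 0.455 -0.009  0.067] tab [ 0.46  -0.103  0.073]
[[ 0.934  0.358  0.   ]
 [ 0.358 -0.934 -0.   ]
 [ 0.     0.    -1.   ]]
```

```bash
python3 -m inch '[20,35,0,0,0,-0.12,0, 42,68,0,0,0,-0.24,0, 62,100,0,0,0,-0.367,0, 82,133,0,0,0,-0.367,0, 102,166,0,0,0,-0.367,0, 122,199,0,0,0,-0.367,0, 142,232,0,0,0,-0.367,0, 162,264,0,0,0,-0.367,0]'; python3 -m inch '[20,32,0,0,0,0,0, 40,64,-5,0,0,0,0, 60,97,-15,0,0,0,0, 80,129,-30,0,0,0,0, 98,158,-50,0,0,0,0, 116,188,-70,0,0,0,0, 116,188,-100,0,0,0,0, 116,188,-120,0,0,0,0]'
```

```text
clock: 1.47
eef_pos: [0.3414, -0.2012, 0.2536]
tool_rot: [1.0, -0.001, 0.0, 0.0]
ft_force: [1.1, -1.6, -0.8]
grip_width: -0.0002
grasp_force: 0.0
clock: 2.13
eef_pos: [0.4571, -0.0128, 0.1313]
tool_rot: [1.0, 0.002, -0.0, -0.0]
ft_force: [-0.1, -0.0, -0.5]
grip_width: -0.0002
grasp_force: 0.0
```

```bash
python3 - <<'E'
from h import *
a=bot.camera("top")[170:245,200:335];b=bot.camera("side")[150:250,220:320]
a=cv2.resize(a,(800,444),interpolation=2);b=cv2.resize(b,(600,600),interpolation=2)
cv2.imwrite("pics/t2.png",a);cv2.imwrite("pics/s2.png",b)
for c in("top","side"):
  for r in bot.spot_point(c,"release_pad")[:2]: print(c,r,atz(c,r["uv"],.058))
E
```

```text
side {'uv': [268.6, 207.0], 'confidence': 0.47} [ 0.46146602 -0.02301426  0.058     ]
```

View pics/s2.png

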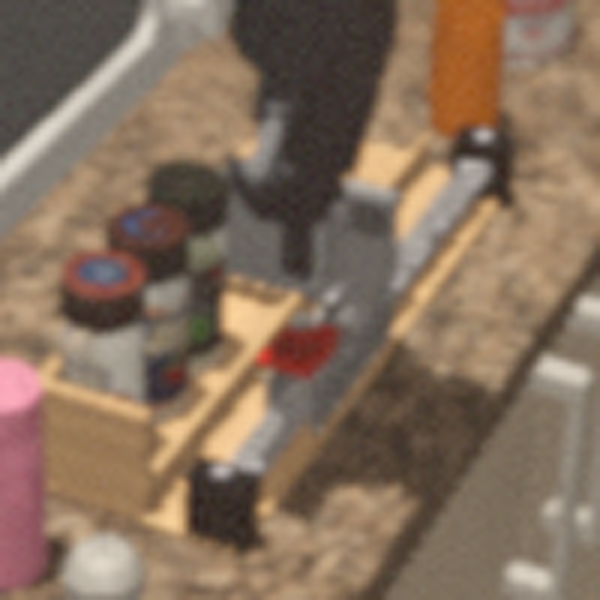

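View pics/t2.png

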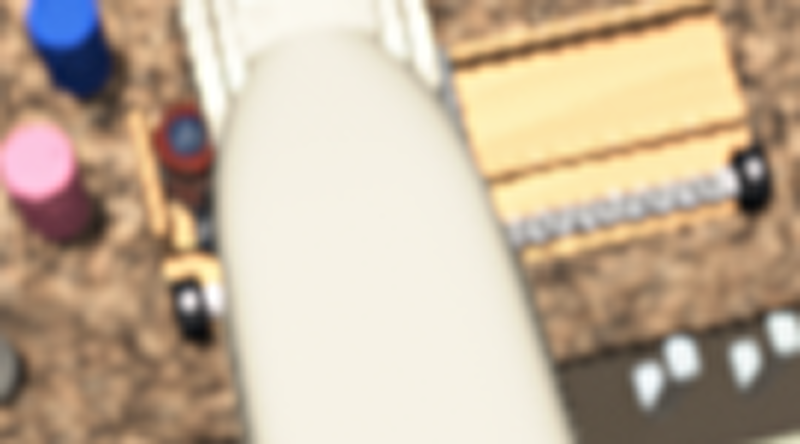

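The side view shows the fingertip at crop (297,275), directly over the red pad at (300,350). In the top view the arm hides the pad.

```bash
python3 -m inch '[0,-3,-15,0,0,0,0, 0,-3,-30,0,0,0,0, 0,-3,-42,0,0,0,0, 0,-3,-46,0,0,0,0, 0,-3,-48,0,0,0,0, 0,-3,-50,0,0,0,0, 0,-3,-50,0,0,0,0]'; python3 -m inch '[0,0,-2,0,0,0,0, 0,0,-4,0,0,0,0,0,0,-4,0,0,0,0]'
```

```text
clock: 2.92
eef_pos: [0.4577, -0.0182, 0.0843]
tool_rot: [1.0, -0.001, 0.001, 0.0]
ft_force: [-1.2, 0.1, -0.5]
grip_width: -0.0
grasp_force: 0.0
clock: 3.17
eef_pos: [0.4576, -0.0177, 0.0798]
tool_rot: [1.0, -0.001, 0.001, -0.0]
ft_force: [0.3, 0.2, 1.4]
grip_width: -0.0003
grasp_force: 0.6
```

Contact near z 0.080, as expected; press on.

```bash
python3 -m inch '[0,0,-2,0,0,0,0, 0,0,-4,0,0,0,0,0,0,-4,0,0,0,0]'; python3 -m inch '[0,0,-2,0,0,0,0, 0,0,-4,0,0,0,0,0,0,-4,0,0,0,0]';  python3 -m inch '[0,0,-1,0,0,0,0, 0,0,-2,0,0,0,0,0,0,-2,0,0,0,0]'
```

```text
clock: 3.42
eef_pos: [0.4566, -0.018, 0.0749]
tool_rot: [1.0, -0.001, -0.0, 0.0]
ft_force: [-0.1, 0.5, 0.1]
grip_width: 0.0004
grasp_force: 0.1
clock: 3.67
eef_pos: [0.4562, -0.0181, 0.0706]
tool_rot: [1.0, -0.001, -0.001, 0.0]
ft_force: [0.0, -0.1, -0.0]
grip_width: 0.0001
grasp_force: 0.0
clock: 3.92
eef_pos: [0.4565, -0.0181, 0.0699]
tool_rot: [1.0, -0.001, -0.0, 0.0]
ft_force: [-3.7, 0.1, 7.7]
grip_width: -0.0001
grasp_force: 3.8
```

```bash
python3 -m inch '[0,0,10,0,0,0,0, 0,0,24,0,0,0,0, 0,-15,24,0,0,0,0, 0,-30,24,0,0,0,0, 0,-45,24,0,0,0,0, 0,-55,24,0,0,0,0]'; python3 - <<'E'
from h import *
b=bot.camera("side")[150:250,220:320]
cv2.imwrite("pics/s3.png",cv2.resize(b,(600,600),interpolation=2))
E
```

```text
clock: 4.42
eef_pos: [0.4569, -0.074, 0.0933]
tool_rot: [1.0, -0.001, 0.0, 0.0]
ft_force: [0.8, -0.6, 0.5]
grip_width: 0.0
grasp_force: 0.0
```

View pics/s3.png

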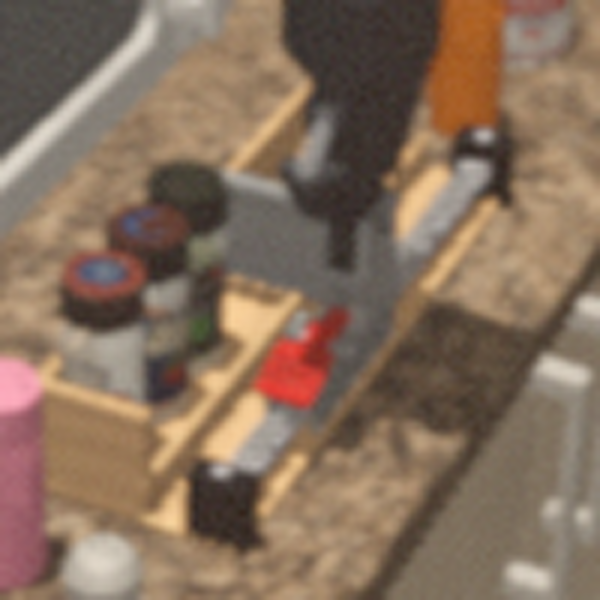

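The lever is down (red pad at crop (295,370), tipped), and the finger is in front of the tab.

```bash
python3 -m inch '[0,-5,0,0,0,0,0, 0,-10,0,0,0,0,0, 0,-15,0,0,0,0,0, 0,-20,0,0,0,0,0, 0,-26,0,0,0,0,0, 0,-32,0,0,0,0,0, 0,-38,0,0,0,0,0]'; python3 -m inch '[0,-8,0,0,0,0,0, 0,-16,0,0,0,0,0, 0,-24,0,0,0,0,0, 0,-32,0,0,0,0,0, 0,-40,0,0,0,0,0, 0,-48,0,0,0,0,0, 0,-56,0,0,0,0,0]'
```

```text
clock: 5.05
eef_pos: [0.4568, -0.1108, 0.0932]
tool_rot: [1.0, -0.0, -0.0, -0.001]
ft_force: [1.1, 3.5, -0.0]
grip_width: -0.0001
grasp_force: 1.7
clock: 5.63
eef_pos: [0.457, -0.1678, 0.0933]
tool_rot: [1.0, -0.001, 0.0, -0.0]
ft_force: [1.8, 3.5, -1.7]
grip_width: -0.0001
grasp_force: 1.8
```

```bash
python3 -m inch '[0,-6,0,0,0,0,0, 0,-12,0,0,0,0,0, 0,-18,0,0,0,0,0, 0,-24,0,0,0,0,0, 0,-30,0,0,0,0,0]'; python3 -m inch '[0,-4,0,0,0,0,0, 0,-8,0,0,0,0,0, 0,-12,0,0,0,0,0, 0,-16,0,0,0,0,0]';python3 -m inch '[0,-3,0,0,0,0,0, 0,-6,0,0,0,0,0, 0,-9,0,0,0,0,0, 0,-9,0,0,0,0,0]'
```

```text
clock: 6.05
eef_pos: [0.4569, -0.1975, 0.0933]
tool_rot: [1.0, -0.001, 0.0, -0.0]
ft_force: [1.6, 3.4, -2.6]
grip_width: -0.0001
grasp_force: 1.7
clock: 6.38
eef_pos: [0.4569, -0.2132, 0.0934]
tool_rot: [1.0, -0.001, 0.0, 0.0]
ft_force: [2.5, 2.0, -1.3]
grip_width: 0.0004
grasp_force: 1.5
clock: 6.72
eef_pos: [0.4567, -0.2227, 0.0934]
tool_rot: [1.0, -0.001, -0.0, 0.001]
ft_force: [0.1, 0.5, -0.1]
grip_width: -0.0
grasp_force: 0.4
```

```bash
python3 -m inch '[0,-3,0,0,0,0,0, 0,-6,0,0,0,0,0, 0,-9,0,0,0,0,0]';python3 -m inch '[0,-2,0,0,0,0,0, 0,-4,0,0,0,0,0, 0,-6,0,0,0,0,0]'
```

```text
clock: 6.97
eef_pos: [0.4567, -0.231, 0.0934]
tool_rot: [1.0, -0.001, -0.0, -0.0]
ft_force: [1.4, 2.9, 0.9]
grip_width: 0.0003
grasp_force: 1.5
clock: 7.22
eef_pos: [0.4567, -0.2366, 0.0933]
tool_rot: [1.0, -0.001, -0.0, -0.001]
ft_force: [0.8, 9.8, 3.5]
grip_width: -0.0002
grasp_force: 4.7
```

```bash
python3 -m inch '[0,-1,0,0,0,0,0, 0,-2,0,0,0,0,0, 0,-2,0,0,0,0,0, 0,-2,0,0,0,0,0]'
```

```text
clock: 7.55
eef_pos: [0.4567, -0.2366, 0.0934]
tool_rot: [1.0, 0.0, 0.0, -0.003]
ft_force: [0.2, 9.9, 4.8]
grip_width: 0.0002
grasp_force: 4.9
```

```bash
python3 -m inch '[0,10,0,0,0,0,0, 0,25,0,0,0,0,0, 0,25,35,0,0,0,0, -20,25,70,0,0,0,0, -50,25,105,0,0,0,0, -90,25,140,0,0,0,0, -125,25,150,0,0,0,0,-125,25,150,0,0,0,0]'; python3 - <<'E'
from h import *
b=bot.camera("side")[140:240,210:310];a=bot.camera("top")[160:235,210:345]
b=cv2.resize(b,(400,400),interpolation=2);a=cv2.resize(a,(400,222),interpolation=2)
cv2.imwrite("pics/s4.png",np.hstack([b,np.vstack([a,np.zeros((178,400,3),np.uint8)])]))
for c in("top","side"):
  for t,z in(("thumb_tab",.085),("release_pad",.046)):
    for r in bot.spot_point(c,t)[:2]: print(c,t,r,atz(c,r["uv"],z))
E
```

```text
clock: 8.22
eef_pos: [0.3285, -0.2145, 0.2464]
tool_rot: [1.0, -0.002, 0.0, 0.002]
ft_force: [-0.4, 0.4, -0.3]
grip_width: -0.0001
grasp_force: 0.0
top thumb_tab {'uv': [320.7, 196.3], 'confidence': 0.63} [ 0.46036164 -0.24107002  0.085     ]
top release_pad {'uv': [297.8, 203.7], 'confidence': 0.43} [ 0.46223705 -0.1670033   0.046     ]
side thumb_tab {'uv': [299.4, 163.3], 'confidence': 0.96} [ 0.45838329 -0.25076635  0.085     ]
side thumb_tab {'uv': [288.0, 184.4], 'confidence': 0.23} [ 0.44307424 -0.11967147  0.085     ]
side release_pad {'uv': [285.3, 185.2], 'confidence': 0.39} [ 0.47008311 -0.16733977  0.046     ]
```

View pics/s4.png

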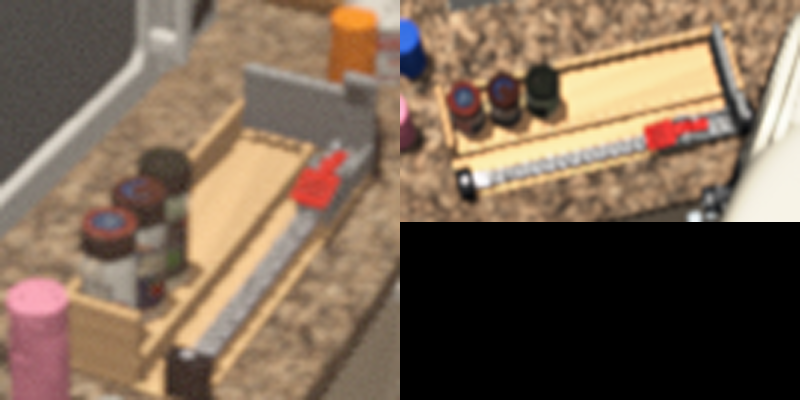

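The stop sits against the far block (top crop (740,115)). The lever is down, the jars are standing in place, and the robot is clear.

```bash
python3 -c "
from workcell import bot
print(bot.job_done())"
```

```text
the job is handed in; nothing more can be done
None
```

I pressed the red lever down until it stayed, pushed the grey stop back until it stalled against the far end block, and handed the job in. The last pictures show the lever still down, the jars standing in place and the arm clear; no verdict came back.

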